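Free the dressing stick from its left-hand clamp and store it in the carousel

ROBOT

A 7-joint arm with a two-finger parallel gripper is mounted at the origin on a cart in front of the work surface, level with it; the furniture and walls round the work are solid. World frame = base frame: x ahead of the robot, y to its left, z up, the work surface at z = 0. Lengths are in m, angles in rad, forces in N, time in s.
With the tool pointing down it reaches from about 0.425 to 0.925 m from the base axis. Payload 6.8 kg.
Tool frame: the origin (TCP) lies on the centre line of the jaws, within the pads' length; the fingertips stand 8 mm ahead of it and the grasp point (between the pads) lies 11 mm behind it (bot.tips_ahead is the distance from the TCP to the fingertips, in m); z points along the fingers, y is the line along which they close (so a half turn about z gives the same grasp; the last joint's range is limited). The gripper opens to 85 mm and grips with 20 to 120 N. Pads are 22 mm wide; open, the fingers measure 114 mm over their backs; the gripper's body (76 mm by 85 mm) begins 54 mm behind the grasp point. The pads swing forward as they close: fully open they stand 13 mm farther back than shut.
Start: joints at [-1.378, 0.477, 0.022, 1.555, -0.011, 1.109, -0.083], TCP at [0.2, 0.645, 0.239] pointing down, gripper open.
Joint ranges: [-2.96, 2.96], [-0.34, 2.1], [-1.41, 1.46], [0.24, 2.44], [-1.37, 4.51], [0.17, 1.92], [-2.96, 2.96]. Speed limits (rad/s): [2.39, 2.39, 3.14, 3.14, 3.14, 3.14, 3.14].

INTERFACE

Orientations are given as a unit quaternion [w, x, y, z].
In Python, from station import bot gives the robot as it stands.
- The arm moves only by the tool send_rows, never from a script. Its argument "deltas" is text: rows parted by semicolons, each of 4 numbers parted by spaces: the shift along the tool's x, y, z in m, then the turn about the tool's z in degrees. In form: x y z spin; .... A call has 1 to 5 rows; each row is the pose to reach, as a shift and turn from the pose commanded when the call began, along the tool's axes at that moment; what a row does not reach only later rows make up. A row lasts 1/10 s, in which the tool goes at most 50 mm and 8.59 degrees, less where a joint would pass 70% of its speed; a pose out of reach is approached as far as the arm can. A call with a gripper value outside its range is refused whole. "claw" is the opening, from 0 (shut) to 1 (fully open), set as the call begins (left out, the last holds). The fingers move at their own pace and stop on an object; "force" is the grip in N (left out, the last holds). Time passes only in rows, so rows that repeat a pose let the fingers close. It gives the time, the measured TCP pose, the force, the opening and the grip force at its end, in the units of the state.
- bot.get_obs(): the state, without advancing time (a new reading comes with each control period).
- bot.read_camera(name): name is "scene" or "side" or "wrist"; returns a dict with "img" (400x640x3 uint8, red, green, blue), "depth" (400x640 float32, m along the optical axis (not along the pixel's ray), 0 where there is no reading), "fx", "fy", "cx", "cy" (pixels), "camera_from_world" (4x4, takes a point from world to camera coordinates). Camera axes: x right, y up, looking along -z (the intrinsics and any distortion apply to the point x, -y, -z); pixel columns grow to the right and rows downward; lengths in m; the calibration is good to about 2 mm. A picture is of the moment at which its call begins.
- bot.hand_in(): hands the job in; it is judged then, once.
Trained networks look in a picture, given as the dict that the camera call returned (one of the last four; its "shot" number tells which), for a name from the list of things; names that differ only in an ending like _2 or _b are one class to them, and where a whole thing is asked for, a point or a joint stands for the part that bears it (a point fixed in the world has none). Each returns a list of dicts, best first, with "confidence" (0 to 1); they miss things now and then, are a little off and sometimes report something else, mostly with a low value. They report only what shows in the picture. A call takes as long as a camera call.
- bot.masks_of(picture, query): "mask" (400x640 bool, what is visible of it).
- bot.landmark_of(picture, query): "xyz" ([x, y, z] in m, in world coordinates, good to about 4 mm: a listed point, or the origin of a listed thing).
The state is a dict: "t": time; "q": joint angles; "joint_vel": joint speeds; "joint_torque": joint torques, N m; "eef_pos": TCP position; "tool_rot": TCP orientation; "contact_force": force on the tool from outside, world axes, zero at the start; "torque": the same for the moment, N m; "gripper_width": opening from 0.0 (shut) to 1.0 (fully open); "grasp_force": force on a finger pad.
Only numpy, scipy, OpenCV 4.12 (cv2) and the standard library are available. Lean on these libraries where they do the work, as an engineer would, in place of code of your own. Each camera call takes 0.05 s, during which the arm holds its last target. There are 200 camera calls.

TASK

First loosen the red knob of the stick holder, which has a left-hand thread: turn it clockwise seen from above by about 70 degrees, never the other way, and leave it loose. Then turn the carousel by its black post until the empty bin with the green spot is centred at the yellow pointer. Finally slide the white dressing stick lengthwise out from under the loosened strap and lay it gently, without dropping it, flat in that bin; leave the carousel at the pointer and do not disturb the spanner, marker and brush.

Things in the scene. Friction and masses are not known exactly. Their poses are not given: they have to be found in the camera images.
- knob_grip (a point): centre of the red bar-shaped clamp knob (18 mm wide, 64 mm long, 26 mm tall), 83 mm above the table at the start, on the knob's vertical turning axis. Its y axis lies along the bar and turns with it. The top of the steel strap is 27 mm below this point. Turned clockwise from above, knob and strap rise together 4 mm per radian.
- knob (a joint): angle of the knob (rad): about 0 when the stick is clamped, GROWS when turned clockwise seen from above (loosens, left-hand thread), hard stop at 1.7; negative is tightening. Friction 0.15 N m; it stays where it is left.
- stick_center (a point): centre of the white, brittle dressing stick, a plain bar 20 x 100 x 20 mm, about 0.09 kg; its y axis is its length. At the start its centre is 34 mm above the table. The end towards -y is free; pull it straight towards -y, about 32 mm before it is clear of the strap and can be lifted. The knob axis is about 78 mm from here towards +y.
- holder: grey fixed stick holder, base plate 74 x 168 x 12 mm (y from -56 to +112 mm); origin on the table under the stick's middle. The stick lies along y on a rib 14 mm wide whose top is 24 mm above the table, so fingers can straddle it. The strap covers the stick from y = +22 mm on, between two guide cheeks at y = 20 to 48 mm, 38 mm above the table, 2 mm clear of the stick's sides.
- carousel_axis (a point): point on the vertical turning axis of the carousel, 13 mm above the table. Its -x axis points to the fixed yellow pointer on the carousel's foot (foot radius 118 mm, pointer reaches 142 mm). A clear fixed hood, top 66 mm above the table, covers the half of the tray from x = +12 mm.
- tray (a joint): angle of the carousel tray (rad), growing counter-clockwise seen from above; 0 when the empty bin is centred at the pointer; range -0.3 to 2.3. Friction 0.10 N m; it stays where it is left.
- post_grip (a point): grip point of the upright black post on the tray: 16 mm thick, its top 98 mm and this point 82 mm above the table, 98 mm from the carousel axis, at the end of the divider 60 degrees clockwise (seen from above) from the middle of the empty bin. A 22 mm wide steel collar on it ends 54 mm above the table. Tray radius 110 mm.
- bin_center (a point): middle of the empty bin's floor (green spot), 20 mm above the table, 72 mm from the carousel axis; turns with the tray; its -x axis points radially outwards. The bin is a 120 degree sector between dividers 30 mm high, with a hub of radius 16 mm and an outer rim 8 mm high, 106 mm from the axis. The stick fits across the radius (along y here). The other bins hold a red and a brown wheel.
- spanner_17: open-ended steel spanner, 134 mm long, lying on the front left of the table; bystander, origin at the centre of its underside
- marker: black and red marker pen, 126 mm long, lying at the front edge; bystander, origin at the centre of its underside
- swarf_brush: wooden brush, 196 mm long, lying at the front right; bystander, origin at the centre of its underside

How it is judged:
By the outcome, as a careful person would: the job done as asked, in the order asked, and still so for the second after the job is handed in, with the robot touching nothing.
It also fails if it takes over 70 s, if anything falls off the work surface, if the arm or the gripper's body presses on something with over 40 N, if the wrist force passes 120 N, or if a joint passes its speed limit or range.

## Working session

There is one attempt and no reset: what is moved stays moved. The work goes in short steps, Python scripts to look and compute and a tool call to move; the robot and the scene stay as the last step left them, time stands still between calls to the robot, and variables do not carry over. Pictures are saved under pics/ and viewed, at most 10 in all, crops included, and the job is handed in when it is done.

Besides the shell and the picture viewer there is one more tool, called after "Call:" as a command line: name --argument value ..., lists and objects as JSON in quotes. send_rows: Moves the arm, as the interface text tells. Its arguments: {"type":"object","properties":{"deltas":{"type":"string"},"claw":{"type":"number"},"force":{"type":"number"}},"required":["deltas"]}

```bash
ls; mkdir -p pics; cat > h.py <<'E'
from station import bot
import numpy as np, cv2
def snap(n,f): 
    p=bot.read_camera(n); cv2.imwrite('pics/'+f,p['img'][:,:,::-1]); return p
E
python3 - <<'E'
from h import *
o=bot.get_obs(); print(o)
ims=[]
for n in ['scene','side']:
    p=snap(n,n+'0.png')
    ims.append(p['img'])
    for q in ['knob_grip','stick_center','holder','carousel_axis','post_grip','bin_center','spanner_17','marker','swarf_brush']:
        r=bot.landmark_of(p,q)
        print(n,q,[(np.round(d['xyz'],3).tolist(),round(d['confidence'],2)) for d in r[:2]])
E
```

```text
pics
{'t': 0.0, 'q': array([-1.37815662,  0.47778907,  0.02236106,  1.55647889, -0.01150266,
        1.10928671, -0.08308943]), 'joint_vel': array([ 0.0014184 ,  0.00089343, -0.00070411,  0.00092334,  0.0013438 ,
       -0.00013858,  0.00063571]), 'joint_torque': array([ 4.22801859e-04, -5.96458340e+01,  1.60803705e+00, -2.81176525e+01,
        1.25099652e-02,  9.60253004e-03,  2.59174544e-05]), 'eef_pos': array([0.19980517, 0.64413517, 0.23832193]), 'tool_rot': array([-6.58646402e-05,  1.49797947e-01,  9.88716205e-01, -9.14400402e-04]), 'contact_force': array([0.71909441, 0.27103986, 1.3368979 ]), 'torque': array([0.03954465, 0.00616193, 0.00534016]), 'grasp_force': 0.0, 'gripper_width': 1.0001060145818073}
scene knob_grip [([0.462, 0.217, 0.078], 0.78)]
scene stick_center [([0.468, 0.132, 0.033], 0.55)]
scene holder [([0.464, 0.136, 0.002], 0.84)]
scene carousel_axis [([0.491, -0.235, 0.015], 0.88)]
scene post_grip []
scene bin_center []
scene spanner_17 [([0.361, 0.245, -0.001], 0.82)]
scene marker [([0.366, -0.023, -0.0], 0.57)]
scene swarf_brush []
side knob_grip [([0.461, 0.206, 0.084], 0.6)]
side stick_center [([0.467, 0.132, 0.037], 0.51)]
side holder [([0.464, 0.132, 0.0], 0.79)]
side carousel_axis [([0.494, -0.237, 0.014], 0.83), ([0.465, 0.131, 0.037], 0.37)]
side post_grip [([0.409, -0.277, 0.078], 0.77)]
side bin_center [([0.492, -0.309, 0.02], 0.63)]
side spanner_17 [([0.361, 0.251, -0.0], 0.64)]
side marker [([0.361, -0.024, 0.0], 0.63)]
side swarf_brush [([0.384, -0.473, -0.0], 0.69)]
```

View pics/scene0.png

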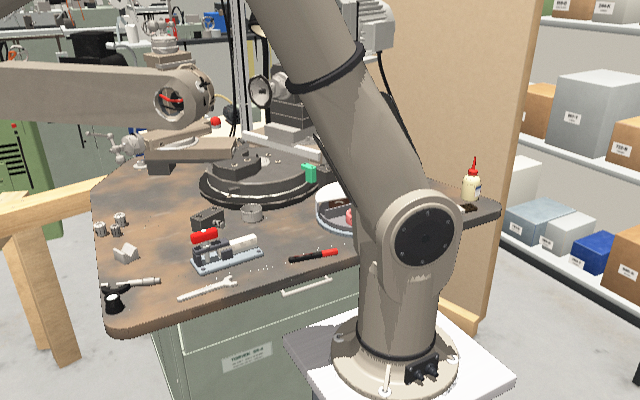

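View pics/side0.png

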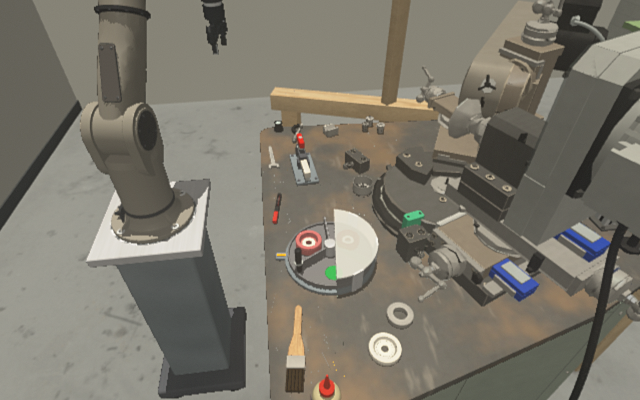

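```bash
cat >> h.py <<'E'
from scipy.spatial.transform import Rotation as Ro
def R():
    q=bot.get_obs()['tool_rot']; return Ro.from_quat([q[1],q[2],q[3],q[0]]).as_matrix()
def yaw(): # direction of tool y (closing line), deg
    r=R(); return np.degrees(np.arctan2(r[1,1],r[0,1]))
def to(x,y,z,ydeg=None):
    o=bot.get_obs(); d=R().T@(np.array([x,y,z])-o['eef_pos'])
    s=None if ydeg is None else (-(ydeg-yaw())+90)%180-90   # + spin = cw from above
    print('delta mm',np.round(d*1000,1),'spin',s,'yaw',round(yaw(),1),'pos',np.round(o['eef_pos'],4),'j7',o['q'][6].round(2),'t',o['t'].round(2))
E
python3 -c "
from h import *
to(.46,.13,.30)"
```

```text
Traceback (most recent call last):
  File "h.py", line 13, in to
    print('delta mm',np.round(d*1000,1),'spin',s,'yaw',round(yaw(),1),'pos',np.round(o['eef_pos'],4),'j7',o['q'][6].round(2),'t',o['t'].round(2))
                                                                                                                                 ^^^^^^^^^^^^
AttributeError: 'float' object has no attribute 'round'
```

Call:
send_rows --deltas "-0.034 -0.035 -0.02 0;-0.067 -0.07 -0.04 0;-0.1 -0.104 -0.06 0;-0.134 -0.138 -0.06 0;-0.167 -0.173 -0.06 0"

```text
t: 1.5
eef_pos: [0.3084, 0.4305, 0.3005]
tool_rot: [0.0, 0.15, 0.989, 0.001]
contact_force: [0.7, 0.3, 0.1]
gripper_width: 1.0
grasp_force: 0.0
```

Call:
send_rows --deltas "-0.034 -0.035 0 0;-0.067 -0.07 0 0;-0.1 -0.104 0 0;-0.134 -0.138 0 0;-0.167 -0.173 0 0"

```text
t: 2.0
eef_pos: [0.4163, 0.2153, 0.2997]
tool_rot: [0.0, 0.15, 0.989, 0.0]
contact_force: [0.2, 0.2, -0.6]
gripper_width: 0.999
grasp_force: 0.0
```

```bash
sed -i "s/o\['t'\].round(2)/round(o['t'],2)/; s/o\['q'\]\[6\].round(2)/o['q'].round(2)/" h.py; python3 -c "
from h import *
to(.46,.13,.30)"
```

```text
delta mm [-67.  -68.5  -0.3] spin None yaw 72.8 pos [0.4163 0.2153 0.2997] j7 [-0.87  0.06  0.27  1.97 -0.02  1.11  0.68] t 2.0
```

Call:
send_rows --deltas "-0.03 -0.03 0 0;-0.06 -0.06 0 0;-0.067 -0.069 0 0;-0.067 -0.069 0 0;-0.067 -0.069 0 0"

```text
t: 2.5
eef_pos: [0.4587, 0.1326, 0.2993]
tool_rot: [-0.0, 0.149, 0.989, 0.0]
contact_force: [-0.4, 0.4, -0.1]
gripper_width: 1.0
grasp_force: 0.0
```

```bash
python3 - <<'E'
from h import *
to(.46,.21,.15)
P=[]
for n in ['scene','side','wrist']:
    p=snap(n,n+'1.png')
    for q in ['knob_grip','stick_center','holder','carousel_axis','post_grip','bin_center']:
        r=bot.landmark_of(p,q)
        print(n,q,[(np.round(d['xyz'],3).tolist(),round(d['confidence'],2)) for d in r[:2]])
    # colour clouds
    d=p['depth']; v,u=np.nonzero(d>0); z=d[v,u]
    c=np.c_[(u-p['cx'])/p['fx']*z,-(v-p['cy'])/p['fy']*z,-z,np.ones(len(z))]
    w=(np.linalg.inv(p['camera_from_world'])@c.T).T[:,:3]
    np.savez(n+'1.npz',w=w,uv=np.c_[u,v],rgb=p['img'][v,u])
    rgb=p['img'][v,u].astype(int)
    def fit(name,m):
        pts=w[m]
        if len(pts)<20: print(name,len(pts));return
        (cx,cy),(a,b),an=cv2.minAreaRect((pts[:,:2]*1000).astype(np.float32))
        print(name,len(pts),'rect',round(cx),round(cy),round(a),round(b),round(an,1),'zmed',np.median(pts[:,2]).round(3))
    r,g,b=rgb.T
    near=(abs(w[:,0]-.46)<.08)&(abs(w[:,1]-.2)<.1)
    fit('knobtop',near&(r>120)&(g<80)&(b<80)&(w[:,2]>.088)&(w[:,2]<.105))
    fit('stick',(abs(w[:,0]-.467)<.05)&(abs(w[:,1]-.1)<.1)&(rgb.min(1)>170)&(w[:,2]>.038)&(w[:,2]<.050))
    yl=(r>150)&(g>120)&(b<80)&(abs(w[:,0]-.35)<.06)&(abs(w[:,1]+.236)<.1)&(w[:,2]<.04)
    print('yellow',yl.sum(), w[yl].mean(0).round(4) if yl.any() else '')
    gr=(g>130)&(r<90)&(b<110)&(abs(w[:,0]-.49)<.12)&(abs(w[:,1]+.236)<.13)&(w[:,2]<.04)
    print('green',gr.sum(), w[gr].mean(0).round(4) if gr.any() else '')
E
```

```text
delta mm [ 21.5  74.3 149.3] spin None yaw 72.8 pos [0.4587 0.1326 0.2993] j7 [-0.75  0.08  0.36  1.96 -0.03  1.11  0.9 ] t 2.5
scene knob_grip [([0.461, 0.216, 0.083], 0.9)]
scene stick_center [([0.466, 0.132, 0.035], 0.91)]
scene holder [([0.465, 0.132, 0.003], 0.83)]
scene carousel_axis [([0.49, -0.237, 0.017], 0.91)]
scene post_grip [([0.465, 0.132, 0.037], 0.34)]
scene bin_center [([0.492, -0.31, 0.019], 0.77)]
knobtop 131 rect 455 212 61 18 89.8 zmed 0.094
stick 75 rect 461 148 22 69 4.6 zmed 0.043
yellow 0 
green 0 
side knob_grip [([0.459, 0.209, 0.084], 0.5)]
side stick_center [([0.465, 0.132, 0.032], 0.71)]
side holder [([0.463, 0.134, -0.0], 0.95), ([0.462, 0.21, 0.086], 0.63)]
side carousel_axis [([0.494, -0.234, 0.015], 0.77)]
side post_grip [([0.409, -0.278, 0.078], 0.93), ([0.36, 0.252, 0.0], 0.67)]
side bin_center [([0.491, -0.308, 0.019], 0.81)]
knobtop 45 rect 458 210 16 64 8.1 zmed 0.094
stick 21 rect 463 139 17 34 7.1 zmed 0.044
yellow 16 [ 0.3631 -0.2179  0.0126]
green 113 [ 0.4821 -0.3002  0.0212]
wrist knob_grip [([0.46, 0.212, 0.082], 0.62)]
wrist stick_center [([0.466, 0.136, 0.035], 0.73), ([0.486, -0.307, 0.016], 0.48)]
wrist holder [([0.463, 0.135, -0.003], 0.73)]
wrist carousel_axis [([0.489, -0.236, 0.014], 0.61)]
wrist post_grip [([0.46, 0.213, 0.082], 0.21)]
wrist bin_center [([0.487, -0.307, 0.016], 0.82)]
knobtop 932 rect 459 212 17 63 4.1 zmed 0.095
stick 403 rect 464 143 55 26 77.9 zmed 0.044
yellow 94 [ 0.3637 -0.2165  0.0117]
green 391 [ 0.4827 -0.2992  0.0206]
```

View pics/wrist1.png

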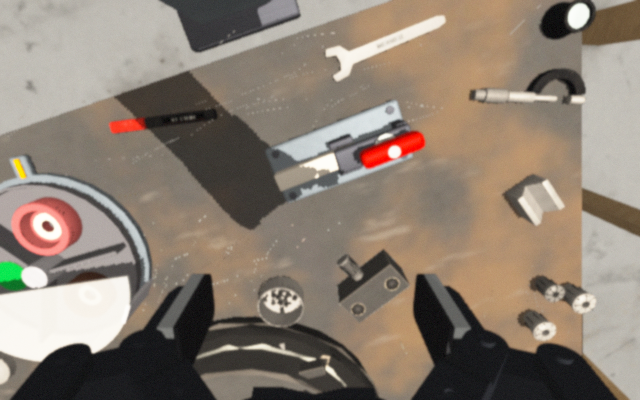

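Call:
send_rows --deltas "0.005 0.02 0.02 8.5;0.01 0.04 0.05 17;0.016 0.06 0.08 25.5;0.022 0.076 0.11 34;0.022 0.076 0.14 42.5" --claw 0.7

```text
t: 4.05
eef_pos: [0.4604, 0.2134, 0.1582]
tool_rot: [-0.0, 0.499, 0.867, 0.001]
contact_force: [-0.0, -0.1, -0.0]
gripper_width: 0.7
grasp_force: 0.0
```

Call:
send_rows --deltas "0 0 0 8.5;0 0 0 17;0 0 0 26;0 0 0 26;0 0 0 26"

```text
t: 4.55
eef_pos: [0.4607, 0.2106, 0.1593]
tool_rot: [0.0, 0.679, 0.734, 0.0]
contact_force: [-0.2, -0.5, 0.3]
gripper_width: 0.699
grasp_force: 0.0
```

```bash
cat >> h.py <<'E'
def cloud(n,f=None):
    p=snap(n,f or 'tmp.png'); d=p['depth']; v,u=np.nonzero(d>0); z=d[v,u]
    c=np.c_[(u-p['cx'])/p['fx']*z,-(v-p['cy'])/p['fy']*z,-z,np.ones(len(z))]
    return p,(np.linalg.inv(p['camera_from_world'])@c.T).T[:,:3],p['img'][v,u].astype(int)
def rect(name,w,m):
    pts=w[m]
    if len(pts)<20: print(name,len(pts));return
    (cx,cy),(a,b),an=cv2.minAreaRect((pts[:,:2]*1000).astype(np.float32))
    print(name,len(pts),'rect',round(cx,1),round(cy,1),round(a,1),round(b,1),'ang',round(an,1),'zmed',np.median(pts[:,2]).round(3))
def knob(n='wrist',f=None):
    p,w,c=cloud(n,f); r,g,b=c.T
    rect('knob '+n,w,(abs(w[:,0]-.46)<.08)&(abs(w[:,1]-.21)<.08)&(r>120)&(g<80)&(b<80)&(w[:,2]>.086)&(w[:,2]<.11))
    return p,w,c
E
python3 - <<'E'
from h import *
to(.46,.212,.08,4.1)
p,w,c=knob('wrist')
for q in ['knob_grip','stick_center']:
    print([(np.round(d['xyz'],3).tolist(),round(d['confidence'],2)) for d in bot.landmark_of(p,q)[:2]])
E
```

```text
delta mm [ 1.5 -0.6 79.3] spin 0.386708270268727 yaw 4.5 pos [0.4607 0.2106 0.1593] j7 [-0.95  0.32  0.48  2.06 -0.2   0.81 -0.27] t 4.55
knob wrist 2324 rect 459.4 213.1 17.6 62.3 ang 4.8 zmed 0.095
[([0.461, 0.213, 0.082], 0.69)]
[([0.468, 0.134, 0.034], 0.96)]
```

Call:
send_rows --deltas "0.002 -0.001 0.03 0;0.002 -0.001 0.055 0;0.002 -0.001 0.07 0;0.002 -0.001 0.08 0;0.002 -0.001 0.081 0" --claw 0.5

```text
t: 5.2
eef_pos: [0.459, 0.212, 0.0774]
tool_rot: [-0.0, 0.68, 0.733, -0.001]
contact_force: [-0.1, -0.1, 0.3]
gripper_width: 0.497
grasp_force: 0.0
```

Call:
send_rows --deltas "0 0 0 0;0 0 0 0;0 0 0 0;0 0 0 0;0 0 0 0" --claw 0 --force 40

```text
t: 5.7
eef_pos: [0.4602, 0.2126, 0.0791]
tool_rot: [0.0, 0.68, 0.733, 0.001]
contact_force: [0.6, -1.9, 7.2]
gripper_width: 0.203
grasp_force: 41.9
```

Call:
send_rows --deltas "0 0 0 0;0 0 0 0;0 0 0 0"

```text
t: 6.0
eef_pos: [0.4603, 0.2126, 0.0791]
tool_rot: [0.0, 0.68, 0.733, 0.001]
contact_force: [0.0, -0.4, 7.1]
gripper_width: 0.202
grasp_force: 41.9
```

Call:
send_rows --deltas "0 0 -0.0005 7;0 0 -0.001 14;0 0 -0.0015 21;0 0 -0.002 28;0 0 -0.0025 35"

```text
t: 6.5
eef_pos: [0.4603, 0.2126, 0.0813]
tool_rot: [0.0, 0.87, 0.493, 0.001]
contact_force: [1.1, 0.5, 1.3]
gripper_width: 0.201
grasp_force: 41.3
```

```bash
python3 -c "
from h import *
o=bot.get_obs();print(o['contact_force'],o['torque'],o['grasp_force']);to(.4602,.2126,.0816,4.5-35)"
```

```text
[1.1325661  0.54036935 1.28175092] [-0.1885256  -0.29878122  0.2199748 ] 41.34853899478912
delta mm [-0.1 -0.1 -0.3] spin -0.4859713833161834 yaw -31.0 pos [0.4603 0.2126 0.0813] j7 [-1.01  0.49  0.58  2.11 -0.43  0.66 -0.68] t 6.5
```

Call:
send_rows --deltas "0 0 -0.0005 7;0 0 -0.001 14;0 0 -0.0015 21;0 0 -0.002 28;0 0 -0.0025 35"

```text
t: 7.0
eef_pos: [0.4604, 0.2125, 0.0838]
tool_rot: [-0.0, 0.978, 0.208, 0.001]
contact_force: [1.9, -0.4, -0.7]
gripper_width: 0.196
grasp_force: 41.2
```

Call:
send_rows --deltas "0 0 0 1;0 0 0 1;0 0 0 1"

```text
t: 7.3
eef_pos: [0.4603, 0.2125, 0.0837]
tool_rot: [-0.0, 0.979, 0.202, 0.001]
contact_force: [2.5, -0.5, 4.9]
gripper_width: 0.198
grasp_force: 41.8
```

Call:
send_rows --deltas "0 0 0 0;0 0 0 0;0 0 0 0;0 0 0 0;0 0 -0.02 0" --claw 0.4

```text
t: 7.8
eef_pos: [0.4577, 0.2117, 0.1018]
tool_rot: [0.001, 0.979, 0.202, -0.002]
contact_force: [-0.2, -0.4, 1.4]
gripper_width: 0.397
grasp_force: 0.0
```

Call:
send_rows --deltas "0 0 -0.03 0;0 0 -0.06 0;0 0 -0.09 0;0 0 -0.1 0;0 0 -0.1 0" --claw 0.6

```text
t: 8.3
eef_pos: [0.4599, 0.2129, 0.2042]
tool_rot: [-0.001, 0.979, 0.202, 0.001]
contact_force: [1.6, -1.0, -0.4]
gripper_width: 0.597
grasp_force: 0.0
```

```bash
python3 -c "
from h import *
to(.409,-.278,.18)
knob('wrist');p,w,c=knob('side')
print(bot.landmark_of(p,'post_grip'),bot.landmark_of(p,'stick_center'))"
```

```text
delta mm [-241.   430.8   23.1] spin None yaw -66.7 pos [0.4599 0.2129 0.2042] j7 [-1.32  0.35  0.95  2.03 -0.35  0.93 -1.35] t 8.3
knob wrist 1761 rect 460.4 212.5 62.2 17.9 ang 23.5 zmed 0.1
knob side 104 rect 459.4 207.2 61.7 19.6 ang 24.0 zmed 0.097
[{'xyz': [0.4092, -0.2797, 0.08], 'confidence': 0.89}] [{'xyz': [0.4678, 0.1291, 0.035], 'confidence': 0.59}, {'xyz': [0.4916, -0.3054, 0.0209], 'confidence': 0.28}]
```

Call:
send_rows --deltas "-0.015 0.046 0 0;-0.031 0.092 0 0;-0.047 0.138 0 0;-0.062 0.185 0 0;-0.078 0.231 0 0"

```text
t: 9.0
eef_pos: [0.4784, -0.0324, 0.2024]
tool_rot: [0.0, 0.979, 0.202, -0.001]
contact_force: [0.2, 0.9, 0.3]
gripper_width: 0.601
grasp_force: 0.0
```

Call:
send_rows --deltas "-0.03 0.037 0 0;-0.06 0.074 0 0;-0.09 0.112 0 0;-0.12 0.15 0 0;-0.148 0.185 0 0"

```text
t: 9.5
eef_pos: [0.4147, -0.2608, 0.2024]
tool_rot: [-0.0, 0.98, 0.201, -0.001]
contact_force: [0.6, 0.1, 0.4]
gripper_width: 0.597
grasp_force: 0.0
```

```bash
cat >> h.py <<'E'
def car(n='wrist',f=None):
    p,w,c=cloud(n,f); r,g,b=c.T
    k=np.hypot(w[:,0]-.4916,w[:,1]+.2356)
    yl=(r>140)&(g>110)&(b<90)&(k<.15)&(k>.115)&(w[:,2]<.03)
    gr=(g>120)&(r<100)&(b<120)&(k<.11)&(w[:,2]<.03)
    for nm,m in [('yellow',yl),('green',gr)]:
        if m.sum()>10: print(nm,m.sum(),w[m].mean(0).round(4),((w[m].max(0)+w[m].min(0))/2).round(4))
    rect('post',w,(c.max(1)<70)&(k<.12)&(w[:,2]>.088)&(w[:,2]<.103))
    for q in ['carousel_axis','post_grip','bin_center']:
        print(q,[(np.round(d['xyz'],4).tolist(),round(d['confidence'],2)) for d in bot.landmark_of(p,q)[:2]])
    return p,w,c
E
python3 -c "
from h import *
to(.409,-.279,.071,-62.5)
car('wrist','wrist2.png');car('side')"
```

```text
delta mm [-12.3  14.6 131.4] spin -4.259888914466373 yaw -66.8 pos [ 0.4147 -0.2608  0.2024] j7 [-0.38  0.33  1.    2.07 -0.35  0.92 -0.36] t 9.5
yellow 16 [ 0.369  -0.2248  0.0102] [ 0.3678 -0.2236  0.0108]
green 865 [ 0.4821 -0.3041  0.0209] [ 0.4799 -0.3099  0.0207]
post 387 rect 404.7 -283.3 15.1 15.1 ang 20.3 zmed 0.097
carousel_axis []
post_grip [([0.4029, -0.281, 0.079], 0.63)]
bin_center [([0.4877, -0.3088, 0.0143], 0.9)]
green 115 [ 0.4828 -0.3     0.0212] [ 0.4813 -0.3004  0.0205]
post 36 rect 403.4 -286.7 12.1 13.5 ang 35.5 zmed 0.097
carousel_axis [([0.4933, -0.2351, 0.017], 0.89)]
post_grip [([0.4099, -0.2778, 0.0785], 0.8)]
bin_center [([0.4892, -0.3064, 0.019], 0.85)]
```

View pics/wrist2.png

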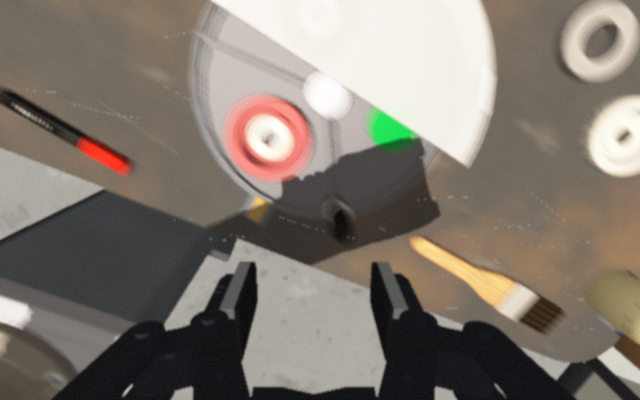

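Call:
send_rows --deltas "-0.018 0.017 0 -5.5;-0.018 0.017 0.04 -5.5;-0.018 0.017 0.08 -5.5;-0.018 0.017 0.115 -5.5;-0.018 0.017 0.131 -5.5"

```text
t: 10.4
eef_pos: [0.4056, -0.2794, 0.0694]
tool_rot: [-0.001, 0.968, 0.25, -0.002]
contact_force: [0.5, -0.0, -0.2]
gripper_width: 0.598
grasp_force: 0.0
```

Call:
send_rows --deltas "0 0 0 0;0 0 0 0;0 0 0 0;0 0 0 0;0 0 0 0" --claw 0 --force 40

```text
t: 10.9
eef_pos: [0.4073, -0.2817, 0.0732]
tool_rot: [0.0, 0.969, 0.249, 0.001]
contact_force: [1.1, 0.9, 3.2]
gripper_width: 0.173
grasp_force: 39.9
```

Call:
send_rows --deltas "0 0 0 0;0 0 0 0;0 0 0 0"

```text
t: 11.2
eef_pos: [0.4074, -0.2819, 0.0731]
tool_rot: [0.0, 0.969, 0.249, 0.001]
contact_force: [1.3, 3.1, 6.4]
gripper_width: 0.174
grasp_force: 40.2
```

```bash
cat >> h.py <<'E'
def arc(deg,n=5,ax=(.4916,-.2356)):
    # rows rotating cw by deg about carousel axis, from measured pose
    o=bot.get_obs(); r=R(); a=np.array([*ax,0]); p=o['eef_pos']; v=p-a; v[2]=0
    print('pos',p.round(4),'r',np.hypot(*v[:2]).round(4),'ang',np.degrees(np.arctan2(v[1],v[0])).round(1),'F',o['contact_force'].round(1),'j',o['q'].round(2),'yaw',yaw().round(1),'t',o['t'])
    s=''
    for i in range(1,n+1):
        t=deg*i/n; d=r.T@(Ro.from_euler('z',-t,degrees=True).apply(v)-v)
        s+='%.4f %.4f %.4f %.1f;'%(*d,t)
    print(s[:-1])
E
python3 -c "
from h import *
arc(25);to(.405,-.283,.071,-61.3)"
```

```text
pos [ 0.4074 -0.2819  0.0731] r 0.0961 ang -151.2 F [1.3 3.1 6.4] j [-0.1   0.54  0.74  2.15 -0.6   0.67 -0.01] yaw -61.2 t 11.2
0.0004 -0.0084 -0.0000 5.0;0.0015 -0.0167 -0.0000 10.0;0.0033 -0.0249 -0.0000 15.0;0.0058 -0.0329 -0.0000 20.0;0.0090 -0.0406 -0.0000 25.0
delta mm [-2.6 -0.1  2.1] spin 0.08802815730834368 yaw -61.2 pos [ 0.4074 -0.2819  0.0731] j7 [-0.1   0.54  0.74  2.15 -0.6   0.67 -0.01] t 11.2
```

Call:
send_rows --deltas "0.0004 -0.0084 0 5;0.0015 -0.0167 0 10;0.0033 -0.0249 0 15;0.0058 -0.0329 0 20;0.009 -0.0406 0 25"

```text
t: 11.7
eef_pos: [0.3955, -0.2425, 0.0732]
tool_rot: [0.001, 1.0, 0.031, 0.001]
contact_force: [0.5, -0.3, 4.5]
gripper_width: 0.172
grasp_force: 41.3
```

Call:
send_rows --deltas "0.0004 -0.0084 0 5;0.0015 -0.0167 0 10;0.0033 -0.0249 0 15;0.0058 -0.0329 0 20;0.009 -0.0406 0 25"

```text
t: 12.2
eef_pos: [0.4014, -0.2013, 0.0731]
tool_rot: [0.0, 0.982, -0.186, 0.001]
contact_force: [-0.7, -1.1, 5.4]
gripper_width: 0.174
grasp_force: 41.5
```

```bash
python3 -c "
from h import *
arc(25);print(bot.get_obs()['grasp_force']);car('side')"
```

```text
pos [ 0.4014 -0.2013  0.0731] r 0.0965 ang 159.2 F [-0.7 -1.1  5.4] j [-0.45  0.59  1.    2.26 -0.81  0.71 -0.8 ] yaw -111.5 t 12.2
0.0003 -0.0084 -0.0000 5.0;0.0013 -0.0168 -0.0000 10.0;0.0030 -0.0250 0.0000 15.0;0.0054 -0.0331 0.0000 20.0;0.0086 -0.0409 0.0000 25.0
41.520060896873474
green 57 [ 0.443  -0.2887  0.0213] [ 0.4415 -0.288   0.0216]
post 16
carousel_axis [([0.4944, -0.2352, 0.0129], 0.81)]
post_grip [([0.4026, -0.1976, 0.079], 0.63), ([0.4662, 0.128, 0.0363], 0.52)]
bin_center [([0.4353, -0.2816, 0.0195], 0.84)]
```

Call:
send_rows --deltas "0.0004 -0.0084 0 5;0.0015 -0.0167 0 10;0.0033 -0.0249 0 15;0.0058 -0.0329 0 20;0.009 -0.0406 0 25"

```text
t: 12.9
eef_pos: [0.4244, -0.1666, 0.0731]
tool_rot: [-0.0, 0.919, -0.395, 0.001]
contact_force: [-2.4, -1.4, 6.7]
gripper_width: 0.173
grasp_force: 41.6
```

Call:
send_rows --deltas "0.0004 -0.0084 0 5;0.0015 -0.0167 0 10;0.0033 -0.0249 0 15;0.0058 -0.0329 0 20;0.0064 -0.0345 0 21"

```text
t: 13.4
eef_pos: [0.4543, -0.1472, 0.0731]
tool_rot: [-0.0, 0.832, -0.555, 0.001]
contact_force: [-3.8, 0.7, 10.4]
gripper_width: 0.17
grasp_force: 42.0
```

```bash
python3 -c "
from h import *
arc(5);p,w,c=car('side');p,w,c=car('wrist','wrist3.png')"
```

```text
pos [ 0.4543 -0.1472  0.0731] r 0.096 ang 112.9 F [-3.8  0.7 10.4] j [-0.66  0.78  1.18  2.2  -1.    0.88 -1.58] yaw -157.4 t 13.4
0.0000 -0.0017 0.0000 1.0;0.0000 -0.0033 0.0000 2.0;0.0001 -0.0050 0.0000 3.0;0.0002 -0.0067 0.0000 4.0;0.0003 -0.0084 0.0000 5.0
yellow 17 [ 0.3638 -0.2177  0.0124] [ 0.3644 -0.2166  0.0125]
green 70 [ 0.4145 -0.2304  0.0213] [ 0.4153 -0.229   0.0211]
post 48 rect 452.8 -149.1 40.2 18.2 ang 29.1 zmed 0.096
carousel_axis [([0.4925, -0.2371, 0.0178], 0.95)]
post_grip [([0.454, -0.1407, 0.0792], 0.96)]
bin_center [([0.4207, -0.2263, 0.0215], 0.71), ([0.4628, 0.1334, 0.0008], 0.59)]
yellow 385 [ 0.3622 -0.2175  0.012 ] [ 0.3611 -0.2176  0.0117]
green 2097 [ 0.414  -0.2322  0.0209] [ 0.4162 -0.2289  0.021 ]
post 2787 rect 453.4 -147.5 42.2 23.7 ang 21.6 zmed 0.097
carousel_axis []
post_grip [([0.4523, -0.1411, 0.0785], 0.57)]
bin_center [([0.414, -0.2272, 0.0184], 0.94)]
```

View pics/wrist3.png

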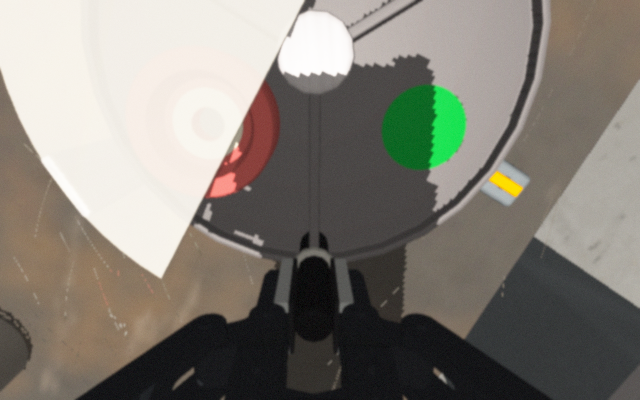

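```bash
python3 - <<'E'
from h import *
p=snap('wrist','tmp.png'); im=p['img'].astype(int); r,g,b=im[...,0],im[...,1],im[...,2]
T=np.linalg.inv(p['camera_from_world'])
def ray(u,v,z):
    d=T[:3,:3]@np.array([(u-p['cx'])/p['fx'],-(v-p['cy'])/p['fy'],-1]); o=T[:3,3]; return (o+d*(z-o[2])/d[2])[:2]
def cen(m):
    c=max(cv2.findContours(m.astype(np.uint8),0,1)[0],key=cv2.contourArea); return cv2.minAreaRect(c)[0], cv2.minEnclosingCircle(c)
G=cen((g>1.8*r)&(g>1.5*b)&(g>60)); Y=cen((r>150)&(g>120)&(b<90))
v,u=np.mgrid[:400,:640]
wh=(im.min(2)>200)&(np.hypot(u-316,v-50)<45)
H=cen(wh|((np.hypot(u-316,v-50)<38)))
dz=p['depth'][40,316]; W=T@np.array([(316-p['cx'])/p['fx']*dz,-(40-p['cy'])/p['fy']*dz,-dz,1]); print('hubtop',W)
print(G,Y)
gg=ray(*G[1][0],.0205); yy=ray(*Y[0],.012); hh=ray(316,48,W[2])
print('green',gg,'yellow',yy,'hub',hh)
for ax in ([.4916,-.2356],hh):
    for n,q in(('g',gg),('y',yy)):
        d=q-np.array(ax); print(n,np.hypot(*d),np.degrees(np.arctan2(*d[::-1]))%360)
E
```

```text
hubtop [ 0.49091018 -0.23993922  0.05816556  1.        ]
((423.5, 127.0), ((423.26800537109375, 126.73200225830078), 44.31009292602539)) ((505.7720031738281, 183.53367614746094), ((505.5, 184.0), 17.241039276123047))
green [ 0.42451969 -0.22748524] yellow [ 0.36253338 -0.21757604] hub [ 0.48980563 -0.23731462]
g 0.06756934869978815 173.10239466276497
y 0.13031905128356422 172.05014157614747
g 0.06602173764262645 171.43791299576745
y 0.12879377293023447 171.18426175241777
```

Call:
send_rows --deltas "0 -0.0013 0 0.8;0 -0.0013 0 0.8;0 -0.0013 0 0.8"

```text
t: 14.15
eef_pos: [0.455, -0.1469, 0.0731]
tool_rot: [-0.0, 0.829, -0.56, 0.0]
contact_force: [-1.0, 0.1, 8.2]
gripper_width: 0.172
grasp_force: 41.7
```

Call:
send_rows --deltas "0 0 0 0;0 0 0 0;0 0 0 0;0 0 -0.01 0;0 0 -0.04 0" --claw 0.35

```text
t: 14.65
eef_pos: [0.4533, -0.146, 0.1118]
tool_rot: [0.001, 0.829, -0.56, -0.002]
contact_force: [0.6, 0.2, 0.5]
gripper_width: 0.347
grasp_force: 0.0
```

Call:
send_rows --deltas "0 0 -0.04 0;0 0 -0.08 0;0 0 -0.12 0;0 0 -0.14 0;0 0 -0.14 0"

```text
t: 15.15
eef_pos: [0.456, -0.1474, 0.2553]
tool_rot: [-0.002, 0.829, -0.559, 0.002]
contact_force: [-0.5, -0.7, -0.5]
gripper_width: 0.349
grasp_force: 0.0
```

```bash
python3 -c "
from h import *
to(.42,-.225,.25,80)"
```

```text
delta mm [58.5 62.4  4.9] spin -58.03624646435193 yaw -158.0 pos [ 0.456  -0.1474  0.2553] j7 [-0.92  0.44  1.45  2.04 -0.5   1.09 -2.  ] t 15.15
```

```bash
python3 - <<'E'
from h import *
p,w,c=car('side');p,w,c=car('wrist','wrist4.png')
k=np.hypot(w[:,0]-.4916,w[:,1]+.2356)
# hub top centre
m=(k<.03)&(abs(w[:,2]-.058)<.004)&(c.min(1)>120); print(m.sum()); 
pts=(w[m][:,:2]*1000).astype(np.float32); print(cv2.minEnclosingCircle(pts))
E
```

```text
yellow 17 [ 0.3638 -0.2179  0.0126] [ 0.3644 -0.2185  0.0123]
post 28 rect 453.0 -147.8 12.1 10.6 ang 82.7 zmed 0.096
carousel_axis [([0.4946, -0.2339, 0.0139], 0.77)]
post_grip [([0.4576, -0.1407, 0.0798], 0.8), ([0.4631, 0.1352, 0.001], 0.45)]
bin_center [([0.4218, -0.2262, 0.0206], 0.6)]
yellow 135 [ 0.3641 -0.2177  0.0119] [ 0.3642 -0.2178  0.0116]
green 78 [ 0.4107 -0.2387  0.021 ] [ 0.4106 -0.238   0.0206]
post 264 rect 453.5 -145.1 14.2 14.2 ang 68.8 zmed 0.098
carousel_axis [([0.49, -0.2378, 0.012], 0.59)]
post_grip []
bin_center [([0.4177, -0.2265, 0.0186], 0.76)]
615
((490.5262756347656, -236.13253784179688), 14.335118293762207)
```

View pics/wrist4.png

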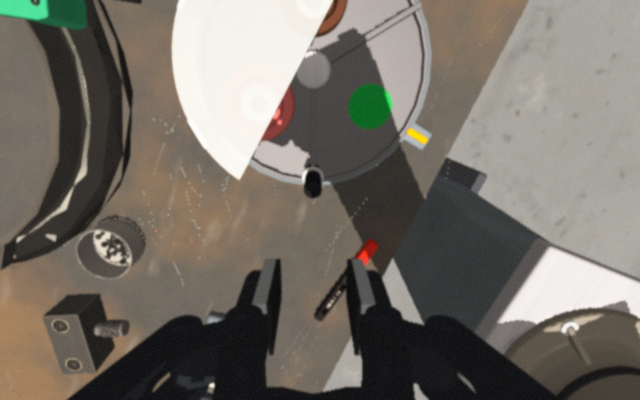

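```bash
python3 - <<'E'
from h import *
p=snap('wrist','tmp.png'); im=p['img'].astype(int); r,g,b=im[...,0],im[...,1],im[...,2]
T=np.linalg.inv(p['camera_from_world'])
def ray(u,v,z):
    d=T[:3,:3]@np.array([(u-p['cx'])/p['fx'],-(v-p['cy'])/p['fy'],-1]); o=T[:3,3]; return (o+d*(z-o[2])/d[2])[:2]
def cen(m):
    m=m.copy(); m[:80]=0
    c=max(cv2.findContours(m.astype(np.uint8),0,1)[0],key=cv2.contourArea); return cv2.minEnclosingCircle(c)
G=cen((g>1.8*r)&(g>1.5*b)&(g>60)); Y=cen((r>150)&(g>120)&(b<90)); print(G,Y)
gg=ray(*G[0],.0205); yy=ray(*Y[0],.012)
d=yy-gg;print(gg,yy,'g->y',np.hypot(*d),np.degrees(np.arctan2(d[1],d[0])))
for ax in ([.4916,-.2356],[.4905,-.2361],[.4925,-.2356]):
    print([ (np.hypot(*(q-ax)).round(4),np.degrees(np.arctan2(*(q-ax)[::-1])).round(2)) for q in (gg,yy)])
to(.475,.0,.25,4.3)
E
```

```text
((369.3604736328125, 106.8255844116211), 22.813241958618164) ((416.0, 137.0), 10.816754341125488)
[ 0.42441874 -0.22628028] [ 0.36432354 -0.21677275] g->y 0.06084262900004363 171.00987256561945
[(np.float64(0.0678), np.float64(172.1)), (np.float64(0.1287), np.float64(171.59))]
[(np.float64(0.0668), np.float64(171.55)), (np.float64(0.1276), np.float64(171.29))]
[(np.float64(0.0687), np.float64(172.21)), (np.float64(0.1296), np.float64(171.64))]
delta mm [-128.2  -74.     1.5] spin 17.631950836421765 yaw -158.1 pos [ 0.4542 -0.1466  0.2517] j7 [-0.92  0.45  1.45  2.05 -0.5   1.09 -2.  ] t 15.6
```

Call:
send_rows --deltas "-0.02 -0.01 0 -8;-0.045 -0.023 0 -16;-0.07 -0.037 0 -24;-0.095 -0.05 0 -32;-0.116 -0.061 0 -40" --claw 0.5

```text
t: 16.1
eef_pos: [0.4677, -0.0146, 0.252]
tool_rot: [0.0, 0.971, -0.239, -0.0]
contact_force: [0.3, -0.7, 0.3]
gripper_width: 0.498
grasp_force: 0.0
```

Call:
send_rows --deltas "-0.012 -0.023 0 -8;-0.025 -0.046 0 -16;-0.037 -0.07 0 -24;-0.05 -0.095 0 -32;-0.061 -0.115 0 -40"

```text
t: 16.6
eef_pos: [0.4678, 0.1157, 0.252]
tool_rot: [0.0, 0.994, 0.107, -0.0]
contact_force: [0.4, 0.0, 0.5]
gripper_width: 0.501
grasp_force: 0.0
```

Call:
send_rows --deltas "0 0 0 -8;0 0 0 -16;0 0 0 -24;0 0 0 -32;0 0 0 -40"

```text
t: 17.1
eef_pos: [0.4679, 0.1138, 0.2519]
tool_rot: [0.0, 0.898, 0.44, -0.0]
contact_force: [-0.5, -0.6, -0.3]
gripper_width: 0.498
grasp_force: 0.0
```

Call:
send_rows --deltas "0 0 0 -8;0 0 0 -16;0 0 0 -24;0 0 0 -32;0 0 0 -40"

```text
t: 17.6
eef_pos: [0.4679, 0.1138, 0.2518]
tool_rot: [0.0, 0.693, 0.721, -0.001]
contact_force: [0.8, -0.2, 0.1]
gripper_width: 0.504
grasp_force: 0.0
```

```bash
cat >> h.py <<'E'
def stick(n='wrist',f=None,z0=.040,z1=.048,ctr=(.467,.11)):
    p,w,c=cloud(n,f)
    rect('stick '+n,w,(abs(w[:,0]-ctr[0])<.04)&(abs(w[:,1]-ctr[1])<.09)&(c.min(1)>100)&(np.ptp(c,axis=1)<40)&(w[:,2]>z0)&(w[:,2]<z1))
    for q in ['stick_center','holder','knob_grip']:
        print(q,[(np.round(d['xyz'],4).tolist(),round(d['confidence'],2)) for d in bot.landmark_of(p,q)[:2]])
E
python3 -c "
from h import *
stick('wrist','wrist5.png');stick('scene');stick('side');to(.467,.1227,.034,4.3)"
```

```text
stick wrist 1390 rect 465.7 132.3 24.0 96.4 ang 0.4 zmed 0.044
stick_center [([0.4665, 0.1375, 0.0334], 0.64)]
holder [([0.4631, 0.1337, -0.0004], 0.78)]
knob_grip [([0.459, 0.2111, 0.0834], 0.58)]
stick scene 190 rect 461.5 133.2 32.6 101.2 ang 10.7 zmed 0.044
stick_center [([0.4657, 0.1337, 0.0362], 0.77), ([0.4558, -0.1444, 0.0809], 0.5)]
holder [([0.4629, 0.1328, 0.0004], 0.59)]
knob_grip [([0.4654, 0.2168, 0.0826], 0.61)]
stick side 96 rect 463.7 128.5 24.7 96.6 ang 8.8 zmed 0.044
stick_center [([0.4667, 0.1271, 0.0383], 0.67)]
holder [([0.4644, 0.1313, -0.0016], 0.61)]
knob_grip [([0.4569, -0.1393, 0.0787], 0.75), ([0.4608, 0.2134, 0.088], 0.68)]
delta mm [  8.5  -0.8 218.3] spin -2.3577856682611014 yaw 1.9 pos [0.4681 0.1142 0.2523] j7 [-1.11  0.17  0.85  2.03 -0.15  1.   -0.16] t 18.2
```

View pics/wrist5.png

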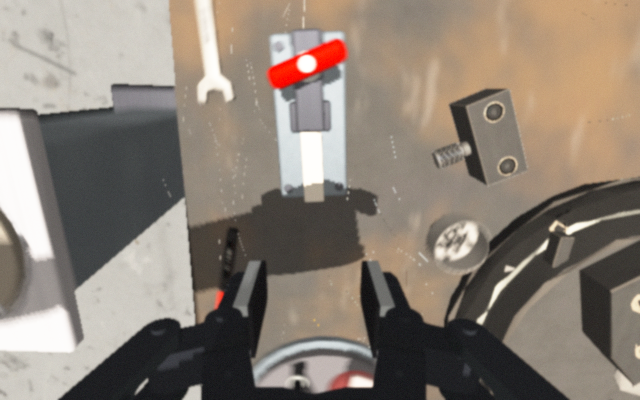

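Call:
send_rows --deltas "0.008 -0.001 0.045 -2.7;0.008 -0.001 0.09 -2.7;0.008 -0.001 0.135 -2.7;0.008 -0.001 0.165 -2.7;0.008 -0.001 0.165 -2.7"

```text
t: 18.7
eef_pos: [0.4642, 0.1211, 0.0842]
tool_rot: [-0.001, 0.678, 0.735, -0.004]
contact_force: [-0.6, 0.2, 0.4]
gripper_width: 0.505
grasp_force: 0.0
```

```bash
python3 -c "
from h import *
stick('wrist','wrist6.png');to(.467,.1227,.034,4.6)"
```

```text
stick wrist 4050 rect 465.9 117.7 19.9 69.6 ang 4.0 zmed 0.044
stick_center [([0.4647, 0.1376, 0.0354], 0.7)]
holder [([0.4628, 0.1338, -0.0027], 0.82)]
knob_grip [([0.4597, 0.2144, 0.0845], 0.59)]
delta mm [ 0.3 -1.3 55. ] spin 0.050115211645945124 yaw 4.7 pos [0.4682 0.1224 0.089 ] j7 [-0.91  0.46  0.66  2.17 -0.46  0.66  0.15] t 18.9
```

View pics/wrist6.png

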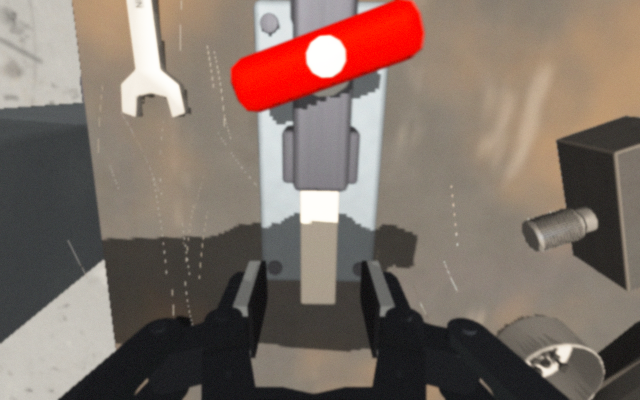

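Call:
send_rows --deltas "-0.001 -0.002 0.02 0.4;-0.001 -0.002 0.04 0.4;-0.001 -0.002 0.05 0.4;-0.001 -0.002 0.054 0.4;-0.001 -0.002 0.054 0.4"

```text
t: 19.4
eef_pos: [0.4654, 0.1211, 0.0339]
tool_rot: [0.0, 0.68, 0.733, 0.0]
contact_force: [0.5, -0.5, -0.5]
gripper_width: 0.501
grasp_force: 0.0
```

Call:
send_rows --deltas "0 0 0 0;0 0 0 0;0 0 0 0;0 0 0 0;0 0 0 0" --claw 0 --force 25

```text
t: 19.9
eef_pos: [0.4656, 0.1211, 0.0342]
tool_rot: [0.0, 0.68, 0.733, 0.001]
contact_force: [-1.3, 0.2, 6.7]
gripper_width: 0.226
grasp_force: 24.9
```

```bash
python3 -c "
from h import *
to(.4658,.121,.034,4.2);o=bot.get_obs();print(o['contact_force'],o['grasp_force'],o['gripper_width'])"
```

```text
delta mm [-0.2  0.2  0.2] spin 0.052865938981128124 yaw 4.3 pos [0.4656 0.1211 0.0342] j7 [-0.83  0.55  0.56  2.19 -0.57  0.54  0.23] t 19.9
[-1.30652832  0.17969041  6.73768084] 24.863238036632538 0.22630700550039948
```

Call:
send_rows --deltas "-0.003 0 -0.001 0;-0.011 0 -0.001 0;-0.02 0 -0.001 0;-0.03 0 -0.001 0;-0.04 0 -0.001 0"

```text
t: 20.4
eef_pos: [0.4678, 0.0798, 0.0343]
tool_rot: [0.0, 0.681, 0.733, -0.0]
contact_force: [0.7, -0.1, -0.8]
gripper_width: 0.226
grasp_force: 24.7
```

Call:
send_rows --deltas "-0.005 0 0 0;-0.007 0 0 0;-0.007 0 0 0;-0.007 0 0 0"

```text
t: 20.8
eef_pos: [0.4683, 0.0744, 0.0342]
tool_rot: [-0.0, 0.68, 0.733, 0.0]
contact_force: [-0.1, 0.6, -1.2]
gripper_width: 0.229
grasp_force: 24.7
```

```bash
python3 -c "
from h import *
to(.455,-.05,.18,-8.3);o=bot.get_obs();print(o['contact_force'],o['grasp_force'],o['gripper_width'])
stick('side','side7.png',ctr=(.467,.08))
knob('scene')"
```

```text
delta mm [-123.   -22.6 -145.8] spin 12.588806677323277 yaw 4.3 pos [0.4683 0.0744 0.0342] j7 [-0.73  0.54  0.55  2.2  -0.56  0.53  0.32] t 20.8
[-0.10674899  0.59299747 -1.22907849] 24.65106725692749 0.22880961729498034
stick side 95 rect 465.4 83.0 23.0 97.5 ang 5.2 zmed 0.044
stick_center [([0.4667, 0.083, 0.0337], 0.61)]
holder [([0.4633, 0.1317, -0.0046], 0.7)]
knob_grip [([0.3608, 0.2488, -0.0012], 0.23)]
knob scene 172 rect 456.0 212.8 63.6 18.8 ang 21.1 zmed 0.097
```

Call:
send_rows --deltas "0 0 -0.02 0;0 0 -0.05 0;0 0 -0.085 0;0 0 -0.12 0;0 0 -0.14 0"

```text
t: 21.55
eef_pos: [0.4691, 0.0741, 0.1765]
tool_rot: [0.0, 0.68, 0.733, 0.001]
contact_force: [-0.4, 0.4, -0.7]
gripper_width: 0.224
grasp_force: 24.7
```

Call:
send_rows --deltas "-0.02 -0.005 0 0;-0.05 -0.012 0 0;-0.085 -0.02 0 0;-0.12 -0.028 0 0;-0.154 -0.036 0 0"

```text
t: 22.05
eef_pos: [0.4434, -0.0833, 0.1744]
tool_rot: [-0.0, 0.68, 0.733, 0.0]
contact_force: [0.2, 0.2, -0.7]
gripper_width: 0.227
grasp_force: 24.7
```

Call:
send_rows --deltas "-0.034 -0.008 0 3;-0.07 -0.016 0 6;-0.105 -0.024 0 9;-0.138 -0.032 0 12;-0.15 -0.035 0 12.6"

```text
t: 22.55
eef_pos: [0.4191, -0.2376, 0.1746]
tool_rot: [0.001, 0.758, 0.652, -0.0]
contact_force: [-0.0, -0.5, -0.6]
gripper_width: 0.227
grasp_force: 24.6
```

```bash
python3 -c "
from h import *
to(.4198,-.2374,.0302,-8.3);o=bot.get_obs();print(o['contact_force'],o['grasp_force'],o['gripper_width'])
p,w,c=car('side')
for q in ['stick_center']: print([(np.round(d['xyz'],4).tolist(),round(d['confidence'],2)) for d in bot.landmark_of(p,q)[:2]])
car('wrist','wrist8.png')"
```

```text
delta mm [  0.5   0.6 144.4] spin -0.352852794162672 yaw -8.7 pos [ 0.4191 -0.2376  0.1746] j7 [-0.36  0.34  0.91  2.11 -0.36  0.85  0.62] t 22.55
[-0.03644022 -0.48594985 -0.61458491] 24.64004337787628 0.22669882203785632
green 57 [ 0.4262 -0.2221  0.0211] [ 0.4244 -0.2226  0.0213]
post 18
carousel_axis [([0.4924, -0.2368, 0.0154], 0.69)]
post_grip [([0.4577, -0.1397, 0.0777], 0.92)]
bin_center [([0.4208, -0.2276, 0.0222], 0.57)]
[([0.4201, -0.2284, 0.1774], 0.86)]
green 37 [ 0.445  -0.2286  0.0207] [ 0.4449 -0.2296  0.0209]
post 609 rect 453.0 -144.9 14.8 14.1 ang 34.9 zmed 0.098
carousel_axis [([0.4933, -0.2364, 0.0133], 0.87)]
post_grip [([0.4523, -0.1417, 0.0815], 0.62)]
bin_center [([0.4203, -0.2183, 0.1742], 0.48)]
```

View pics/wrist8.png

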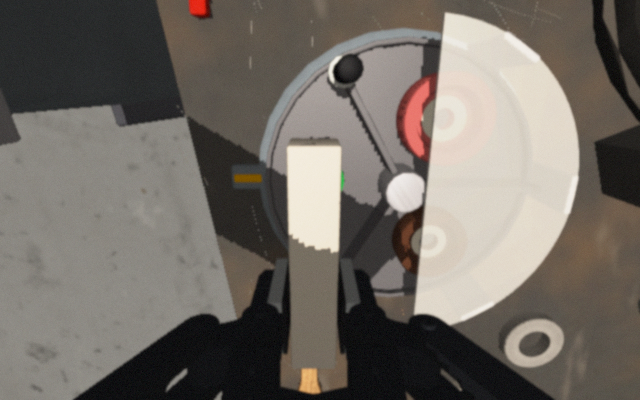

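Call:
send_rows --deltas "0 0.001 0.03 0;0 0.001 0.065 0;0 0.001 0.095 0;0 0.001 0.12 0;0 0.001 0.13 0"

```text
t: 23.5
eef_pos: [0.4202, -0.2334, 0.0424]
tool_rot: [-0.001, 0.756, 0.654, -0.001]
contact_force: [0.7, -0.7, -0.7]
gripper_width: 0.231
grasp_force: 24.6
```

Call:
send_rows --deltas "0 0 0.004 0;0 0 0.007 0;0 0 0.009 0;0 0 0.011 0;0 0 0.012 0"

```text
t: 24.0
eef_pos: [0.4216, -0.2346, 0.0327]
tool_rot: [0.0, 0.757, 0.654, 0.0]
contact_force: [-0.4, 0.1, -0.8]
gripper_width: 0.228
grasp_force: 24.6
```

Call:
send_rows --deltas "0 0 0 0;0 0 0 0;0 0 0 0"

```text
t: 24.3
eef_pos: [0.4213, -0.2346, 0.0324]
tool_rot: [0.0, 0.757, 0.654, 0.0]
contact_force: [0.2, 0.1, -0.8]
gripper_width: 0.226
grasp_force: 24.6
```

Call:
send_rows --deltas "-0.001 0 0 0;-0.002 0 0.0005 0;-0.002 0 0.001 0;-0.002 0 0.0015 0;-0.002 0 0.002 0"

```text
t: 24.8
eef_pos: [0.4208, -0.2365, 0.0302]
tool_rot: [-0.0, 0.757, 0.654, -0.0]
contact_force: [0.2, -0.5, -1.6]
gripper_width: 0.225
grasp_force: 24.7
```

Call:
send_rows --deltas "0 0 0 0;0 0 0.0005 0;0 0 0.0005 0"

```text
t: 25.1
eef_pos: [0.4209, -0.2365, 0.0302]
tool_rot: [-0.0, 0.757, 0.654, 0.0]
contact_force: [-2.3, 1.8, 6.5]
gripper_width: 0.23
grasp_force: 25.6
```

Call:
send_rows --deltas "0 0 0 0;0 0 0 0;0 0 0 0;0 0 0 0;0 0 0 0" --claw 0.34

```text
t: 25.6
eef_pos: [0.4209, -0.2365, 0.0297]
tool_rot: [-0.0, 0.757, 0.654, -0.0]
contact_force: [0.3, 0.9, 0.1]
gripper_width: 0.341
grasp_force: 0.0
```

Call:
send_rows --deltas "0 0 -0.005 0;0 0 -0.015 0;0 0 -0.03 0;0 0 -0.06 0;0 0 -0.1 0"

```text
t: 26.1
eef_pos: [0.4198, -0.2362, 0.1305]
tool_rot: [-0.001, 0.757, 0.654, -0.001]
contact_force: [0.7, 0.1, 0.4]
gripper_width: 0.341
grasp_force: 0.0
```

Call:
send_rows --deltas "0 0 -0.04 0;0 0 -0.08 0;0 0 -0.12 0;0 0 -0.12 0;0 0 -0.12 0"

```text
t: 26.6
eef_pos: [0.4212, -0.2364, 0.2508]
tool_rot: [0.0, 0.756, 0.654, 0.001]
contact_force: [0.6, 1.0, -0.9]
gripper_width: 0.339
grasp_force: 0.0
```

```bash
python3 -c "
from h import *
stick('wrist','wrist9.png',.035,.045,(.42,-.226));stick('side',None,.035,.045,(.42,-.226));print(bot.get_obs()['joint_vel'].round(3))
p,w,c=car('wrist'); knob('scene')
for q in ['spanner_17','marker','swarf_brush','knob_grip']:
  for n in ['side']:
    p=bot.read_camera(n);print(q,[(np.round(d['xyz'],4).tolist(),round(d['confidence'],2)) for d in bot.landmark_of(p,q)[:1]])"
```

```text
stick wrist 1729 rect 422.4 -223.0 97.7 19.6 ang 81.1 zmed 0.04
stick_center [([0.4235, -0.2238, 0.0294], 0.93)]
holder []
knob_grip []
stick side 233 rect 422.4 -226.6 101.8 19.8 ang 81.5 zmed 0.04
stick_center [([0.4215, -0.2309, 0.0314], 0.81)]
holder [([0.4648, 0.132, -0.0011], 0.79), ([0.4206, -0.2262, 0.0211], 0.31)]
knob_grip []
[-0.002 -0.005  0.001 -0.004  0.     0.    -0.   ]
yellow 99 [ 0.3675 -0.2175  0.0117] [ 0.3663 -0.2182  0.0116]
green 533 [ 0.4275 -0.2264  0.0209] [ 0.4243 -0.2277  0.0208]
post 318 rect 453.3 -145.2 15.0 13.7 ang 34.9 zmed 0.098
carousel_axis [([0.4918, -0.236, 0.0145], 0.55), ([0.417, -0.2271, 0.0164], 0.38)]
post_grip [([0.4529, -0.1432, 0.0777], 0.87)]
bin_center [([0.4159, -0.2253, 0.0187], 0.9)]
knob scene 172 rect 456.4 212.3 62.5 18.4 ang 23.4 zmed 0.097
spanner_17 []
marker [([0.3879, -0.4719, 0.0015], 0.69)]
swarf_brush [([0.3849, -0.474, 0.001], 0.95)]
knob_grip []
```

View pics/wrist9.png

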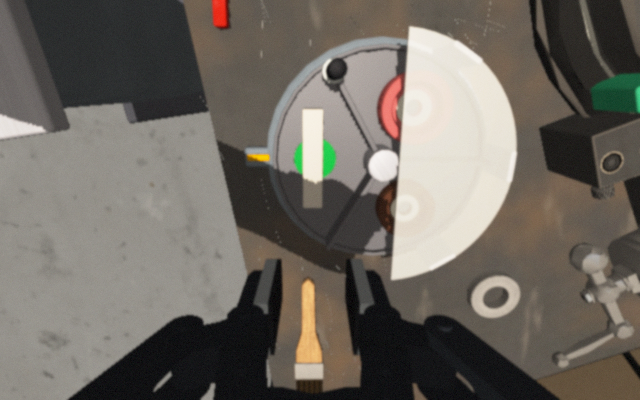

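The picture shows the stick lying flat across the green spot at (312,158). The pointer at (258,157) lines up with the spot and the hub, and the knob is still loose.

```bash
python3 -c "
from h import *
print(bot.hand_in())"
```

```text
the job is handed in; nothing more can be done
None
```

The job is handed in: the knob is loosened about 71° clockwise, the empty bin is at the pointer to within about 0.5°, and the stick lies flat in it; the arm never touched the spanner, marker or brush, though I did not re-measure the spanner and marker at the end.

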